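Sort the carrom men after the game

ROBOT

A 6-joint arm with a two-finger parallel gripper is mounted at the origin on the work surface. World frame = base frame: x ahead of the robot, y to its left, z up, the work surface at z = 0. Lengths are in m, angles in rad, forces in N, time in s.
With the tool pointing down it reaches from about 0.35 to 0.8 m from the base axis. Payload 7.3 kg.
Tool frame: the origin (TCP) lies between the finger pads; the fingertips stand 25 mm ahead of it and the grasp point (between the pads) lies 6 mm ahead of it (r.tip_extent is the distance from the TCP to the fingertips, in m); z points along the fingers, y is the direction in which the jaws open and shut (so a half turn about z gives the same grasp; the last joint's range is limited). The gripper opens to 85 mm and grips with 20 to 120 N. Pads are 22 mm wide; open, the fingers measure 114 mm over their backs; the gripper's body (76 mm by 85 mm) begins 54 mm behind the grasp point. The pads swing forward as they close: fully open they stand 13 mm farther back than shut.
Start: joints at [1.143, 0.342, 1.524, -0, 1.275, -0.146], TCP at [0.146, 0.504, 0.256] pointing down, gripper open.
Joint ranges: [-2.53, 2.53], [-0.77, 2.02], [0.04, 2.7], [-1, 4.14], [0.28, 2.66], [-3.11, 3.11]. Speed limits (rad/s): [2.57, 2.57, 3.14, 3.14, 3.14, 3.14].

INTERFACE

Orientations are given as a unit quaternion [x, y, z, w].
In Python, from workcell import r, command_gripper, optics gives the robot as it stands. The module is installed in compiled form; this text tells all that it offers. Calls block until the motion is done:
- r.reach(position, orientation): joint-space move of the TCP to a pose.
- r.move_straight(position, orientation=None, speed=0.15, max_force=None): straight line of the TCP; orientation=None keeps the orientation; speed is the mean speed in m/s. With max_force (N) it stops when the force on the tool has changed by that much, and returns True; else False.
- r.movej(angles): joint-space move.
- command_gripper(opening, force=None): finger opening in m; force is the grip in N (None keeps the last); returns when the fingers have stopped.
- r.hold(seconds).
- r.solve_ik(position, orientation): joint angles nearest the present ones, or None.
- r.read_state(): the state.
- optics.get_image(name): name is "side" or "top" or "wrist"; returns (picture, depth): 400x640x3 uint8, red, green, blue; 400x640 float32, m along the optical axis (not along the pixel's ray), 0 where there is no reading.
- optics.camera_model(name): a dict with "K" (3x3 intrinsics, pixels), "k1" (the pictures are not rectified: a ray, as slopes to the right and down, at radius r is drawn at 1 + k1 r^2 times it, then the intrinsics apply), "R" (3x3) and "t" (3): a world point X has camera coordinates R X + t; the wrist camera has in their place "tool_from_camera" (4x4, takes a point from camera to tool coordinates, whose origin is the TCP and whose axes are the flange's). Camera axes: x right, y down, z forward; pixel columns grow to the right and rows downward; lengths in m; the calibration is good to about 2 mm. A picture is of the moment at which its call begins: read the wrist's pose just before it. camera_model takes no time and is no camera call.
A pose or a line that the arm cannot do raises r.PlanningError and nothing moves.
- r.finish_job(): hands the job in, once; it reports no verdict.
The state is a dict: "time_s": time; "joint_positions": joint angles; "dq": joint speeds; "tau": joint torques, N m; "eef_pos": TCP position; "eef_rot": TCP orientation; "contact_force": force on the tool from outside, world axes, zero at the start; "torque": the same for the moment, N m; "grip_width": finger opening in m.
Only numpy, scipy, OpenCV 4.12 (cv2) and the standard library are available. Lean on these libraries where they do the work, as an engineer would, in place of code of your own. Each camera call takes 0.05 s, during which the arm holds its last target.

TASK

The game is over, so sort the pieces on the carrom board: put both cream-white coins in the round wooden coin holder, both black coins in the white bowl and the green striker in the open steel canister. Leave the red queen lying where it is and keep the three containers upright.

Things in the scene. Friction and masses are not known exactly. Their poses are not given: they have to be found in the camera images.
- pale_a: Cream-white carrom coin, a flat disc 32 mm across and 9 mm thick, lying flat on the board; origin at the centre of its underside, z up. The board's playing surface is level, 20 mm above the work surface (z = 0.020). Loose, 10 to 17 g, as all the coins.
- pale_b: The second cream-white carrom coin, a flat disc 32 mm across and 9 mm thick, lying flat on the board; origin at the centre of its underside, z up.
- black_a: Black carrom coin, a flat disc 32 mm across and 9 mm thick, lying flat on the board; origin at the centre of its underside, z up.
- black_b: The second black carrom coin, a flat disc 32 mm across and 9 mm thick, lying flat on the board; origin at the centre of its underside, z up.
- queen: The single red carrom coin, a flat disc 32 mm across and 9 mm thick, lying flat on the board; origin at the centre of its underside, z up. It is not to be moved.
- striker: Green striker, a flat disc 41 mm across and 10 mm thick with a white ring, lying flat on the board; origin at the centre of its underside, z up. Loose, 14 to 23 g.
- holder: Round coin holder of dark wood, a shallow open dish 128 mm across and 22 mm high standing loose on the board (350 g); inside, a flat floor 6 mm above its underside and 112 mm across, wall 6 mm thick. Origin at the centre of its underside, z up.
- bowl: White melamine bowl, open on top, standing loose on the board (250 g): 138 mm across the rim, 38 mm high, wall 4 mm, flaring from a flat inner floor 5 mm above its underside and about 96 mm across. Origin at the centre of its underside, z up.
- canister: Stainless steel canister without its lid, an open upright can 114 mm across and 55 mm high standing loose on the board (350 g); wall 3 mm, flat inner floor 4 mm above its underside and 108 mm across. Origin at the centre of its underside, z up. Its flat steel lid with a black knob lies apart, farther back on the board, and is not needed, nor is the upright clear dispenser (139 mm high) near it.

How it is judged:
By the outcome, as a careful person would: the job done as asked, in the order asked, and still so for the second after the job is handed in, with the robot touching nothing.
It also fails if it takes over 120 s, if anything falls off the work surface, if the arm or the gripper's body presses on something with over 40 N, if the wrist force passes 120 N, or if a joint passes its speed limit or range.

## Working session

There is one attempt and no reset: what is moved stays moved. The work goes in short steps, each a Python script; the robot and the scene stay as the last script left them, time stands still between calls to the robot, and variables do not carry over. Pictures are saved under pics/ and viewed, and the job is handed in when it is done.

```bash
mkdir -p pics; python3 - <<'E'
from workcell import r, command_gripper, optics
import cv2, numpy as np
for n in ("top","side","wrist"):
    s=r.read_state()
    p,d=optics.get_image(n)
    cv2.imwrite(f"pics/{n}0.png",p[:,:,::-1]); np.savez(f"{n}0.npz",p=p,d=d,pos=s["eef_pos"],rot=s["eef_rot"])
    m=optics.camera_model(n); print(n,{k:np.round(v,4).tolist() for k,v in m.items()}, (d>0).mean())
print(s["time_s"],s["eef_pos"],s["eef_rot"],r.tip_extent,s["grip_width"])
E
```

```text
top {'K': [[480.8743, 0.0, 316.0431], [0.0, 480.8743, 199.7645], [0.0, 0.0, 1.0]], 'k1': 0.045, 'R': [[0.015, -0.9996, -0.0255], [-0.9995, -0.0143, -0.0289], [0.0285, 0.0259, -0.9993]], 't': [0.0111, 0.5441, 0.909]} 0.99583984375
side {'K': [[486.8115, 0.0, 322.3085], [0.0, 486.8115, 203.176], [0.0, 0.0, 1.0]], 'k1': -0.1517, 'R': [[-0.7118, -0.7023, 0.0111], [-0.5166, 0.5128, -0.6856], [0.4758, -0.4938, -0.7279]], 't': [0.3977, 0.324, 0.6596]} 0.9959921875
wrist {'K': [[325.1781, 0.0, 319.1591], [0.0, 325.1781, 206.1873], [0.0, 0.0, 1.0]], 'k1': -0.0485, 'tool_from_camera': [[0.0007, -0.9531, -0.3027, 0.0767], [1.0, 0.0007, 0.0002, -0.0013], [-0.0, -0.3027, 0.9531, -0.1162], [0.0, 0.0, 0.0, 1.0]]} 0.99626953125
0.1 [0.14583414 0.5040194  0.25570819] [ 1.40424980e-01  9.90091091e-01 -6.47697774e-04 -1.93484108e-04] 0.025 0.08570828066944922
```

View pics/top0.png

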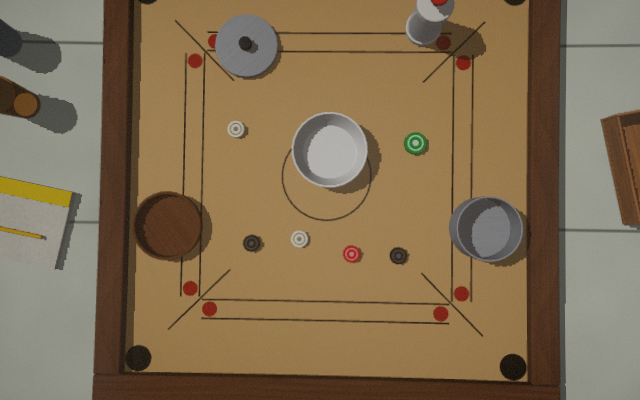

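View pics/side0.png

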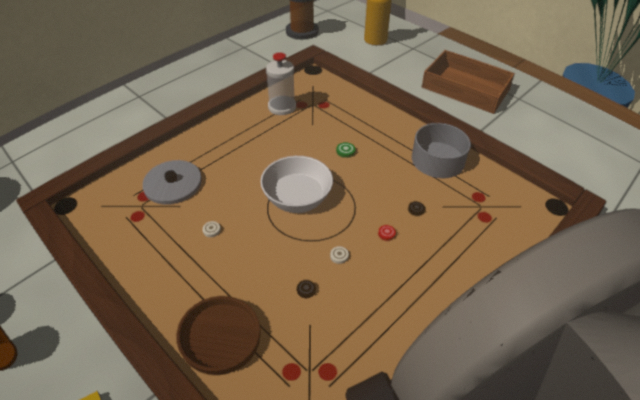

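View pics/wrist0.png

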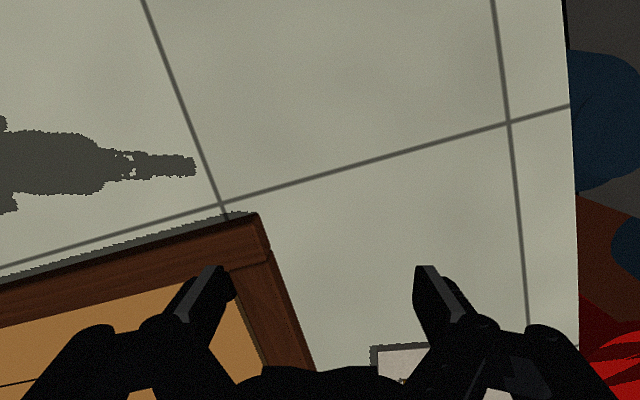

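The top view shows the pale coins at (236,129) and (299,239), and the black coins at (252,243) and (398,256). The queen is at (352,254) and the striker at (415,143). The holder is at (168,226), the bowl at (330,150) and the canister at (487,229). I'll measure these with the top and side views.

```bash
cat > h.py <<'E'
import numpy as np, cv2
from workcell import r, command_gripper, optics
from scipy.spatial.transform import Rotation as Rn
def ray(m,uv):
    K=m["K"]; d=np.array([(uv[0]-K[0][2])/K[0][0],(uv[1]-K[1][2])/K[1][1]]); s=d.copy()
    for _ in range(30): s=d/(1+m["k1"]*(s@s))
    return np.array([s[0],s[1],1.0])
def worldray(m,uv):  # origin, dir
    R=np.array(m["R"]);t=np.array(m["t"]); return -R.T@t, R.T@ray(m,uv)
def proj(m,X):
    c=np.array(m["R"])@X+np.array(m["t"]); s=c[:2]/c[2]; s=s*(1+m["k1"]*(s@s)); K=m["K"]
    return np.array([K[0][0]*s[0]+K[0][2],K[1][1]*s[1]+K[1][2]])
def onplane(m,uv,z):
    o,d=worldray(m,uv); return o+d*(z-o[2])/d[2]
def wristmodel(pos,rot):
    m=optics.camera_model("wrist"); T=np.eye(4);T[:3,:3]=Rn.from_quat(rot).as_matrix();T[:3,3]=pos
    C=np.linalg.inv(T@np.array(m["tool_from_camera"])); return dict(K=m["K"],k1=m["k1"],R=C[:3,:3],t=C[:3,3])
def tri(ms,uvs):
    A=np.zeros((3,3));b=np.zeros(3);L=[]
    for m,uv in zip(ms,uvs):
        o,d=worldray(m,uv);d=d/np.linalg.norm(d);P=np.eye(3)-np.outer(d,d);A+=P;b+=P@o;L.append((o,P))
    X=np.linalg.solve(A,b); return X,[np.linalg.norm(P@(X-o)) for o,P in L]
def blob(p,uv,R=20):
    """centroid of non-board pixels' component near uv"""
    u,v=map(int,uv); lab=cv2.cvtColor(np.ascontiguousarray(p),cv2.COLOR_RGB2LAB).astype(float)
    w=lab[v-R:v+R+1,u-R:u+R+1]; ring=np.concatenate([w[0],w[-1],w[:,0],w[:,-1]])
    bg=np.median(ring,0); df=w-bg; df[...,0]*=.5
    k=(np.linalg.norm(df,axis=2)>22).astype(np.uint8)
    k=cv2.morphologyEx(k,cv2.MORPH_CLOSE,np.ones((5,5)))
    n,l,st,c=cv2.connectedComponentsWithStats(k)
    i=1+np.argmin([np.linalg.norm(c[j]-R)-.02*st[j,4] for j in range(1,n)])
    x,y,ww,hh,a=st[i]; return c[i]+[u-R,v-R],(ww,hh,a)
E
python3 - <<'E'
from h import *
T=np.load("top0.npz");S=np.load("side0.npz");mt=optics.camera_model("top");ms=optics.camera_model("side")
c={"pale_a":((236,129),(211,229)),"pale_b":((299,239),(340,255)),"black_a":((252,243),(306,289)),"black_b":((398,256),(416,208)),"queen":((352,254),(387,232)),"striker":((415,143),(346,149))}
for n,(a,b) in c.items():
    ca,sa=blob(T["p"],a,16); cb,sb=blob(S["p"],b,18)
    X,e=tri([mt,ms],[ca,cb])
    u,v=np.round(ca).astype(int); d=np.median(T["d"][v-2:v+3,u-2:u+3]); o,dr=worldray(mt,ca); 
    print(n,ca.round(1),sa,cb.round(1),sb,"tri",X.round(4),np.round(e,4),"depth",(o+dr*d).round(4),"plane",onplane(mt,ca,.029)[:2].round(4))
# point cloud containers
H,W=T["d"].shape
def cloud(D,m):
    uu,vv=np.meshgrid(np.arange(W),np.arange(H)); 
    K=m["K"]; p=np.stack([uu,vv],-1).reshape(-1,1,2).astype(np.float64)
    s=cv2.undistortPoints(p,np.array(K),np.array([m["k1"],0,0,0,0]))[:,0] 
    c=np.c_[s,np.ones(len(s))]*D["d"].reshape(-1,1); return (c-np.array(m["t"]))@np.array(m["R"])
P=cloud(T,mt).reshape(H,W,3);Q=cloud(S,ms)
for n,a,rr,zh in (("holder",(168,226),45,.042),("bowl",(330,150),45,.058),("canister",(487,229),45,.075)):
    for nm,pts in(("top",P.reshape(-1,3)),("side",Q)):
        c0=onplane(mt,a,zh)[:2]
        k=(np.hypot(*(pts[:,:2]-c0).T)<.085)&(pts[:,2]>zh-.007)&(pts[:,2]<zh+.02); q=pts[k]
        if len(q)<10: print(n,nm,len(q));continue
        (x,y),rad=cv2.minEnclosingCircle(q[:,:2].astype(np.float32)); 
        A=np.c_[2*q[:,:2],np.ones(len(q))]; f=np.linalg.lstsq(A,(q[:,:2]**2).sum(1),rcond=None)[0]
        print(n,nm,len(q),"enc",np.round([x,y,rad],4),"fit",f[:2].round(4),"z",np.percentile(q[:,2],[5,50,95]).round(4))
    u,v=a; print(" floor",P[v-3:v+4,u-3:u+4].reshape(-1,3).mean(0).round(4))
print("board",P[200,260],P[330,300],P[90,350])
E
```

```text
pale_a [237.4 129.4] (np.int32(20), np.int32(18), np.int32(276)) [212.1 228.8] (np.int32(21), np.int32(14), np.int32(224)) tri [0.6743 0.1692 0.023 ] [0. 0.] depth [0.6732 0.168  0.0291] plane [0.6732 0.1681]
pale_b [300.2 238.8] (np.int32(19), np.int32(17), np.int32(251)) [339.7 254.4] (np.int32(20), np.int32(16), np.int32(243)) tri [0.47   0.0472 0.024 ] [0. 0.] depth [0.4703 0.0469 0.0293] plane [0.4703 0.0469]
black_a [252.7 243.2] (np.int32(21), np.int32(18), np.int32(280)) [306.9 288.6] (np.int32(23), np.int32(19), np.int32(319)) tri [0.4603 0.1362 0.0231] [0.0001 0.0001] depth [0.4608 0.1352 0.0296] plane [0.4608 0.1353]
black_b [398.7 255.4] (np.int32(19), np.int32(18), np.int32(262)) [416.3 208.3] (np.int32(18), np.int32(15), np.int32(206)) tri [ 0.4423 -0.1363  0.023 ] [0.0001 0.0001] depth [ 0.4427 -0.1355  0.0294] plane [ 0.4427 -0.1356]
queen [352.1 253.8] (np.int32(20), np.int32(18), np.int32(269)) [386.8 232.5] (np.int32(19), np.int32(16), np.int32(230)) tri [ 0.4439 -0.05    0.0231] [0.0002 0.0002] depth [ 0.4443 -0.0498  0.0303] plane [ 0.4442 -0.0498]
striker [416.1
[... 267 characters left out ...]
.2968] z [0.0364 0.0411 0.044 ]
holder side 1203 enc [0.4914 0.3021 0.0731] fit [0.4907 0.2964] z [0.036  0.0401 0.0423]
 floor [0.4909 0.2892 0.0441]
bowl top 768 enc [ 0.6349 -0.0051  0.0686] fit [ 0.6345 -0.0052] z [0.0517 0.0566 0.0595]
bowl side 586 enc [ 0.6349 -0.0044  0.0702] fit [ 0.633  -0.0042] z [0.0515 0.0557 0.0582]
 floor [ 0.6371 -0.0062  0.0247]
canister top 472 enc [ 0.4963 -0.2843  0.0577] fit [ 0.4965 -0.284 ] z [0.0691 0.0738 0.0766]
canister side 413 enc [ 0.4978 -0.2847  0.0591] fit [ 0.4967 -0.2846] z [0.0685 0.0725 0.0752]
 floor [ 0.4946 -0.2914  0.0418]
board [0.54159022 0.1244338  0.02033401] [0.30051682 0.0449785  0.02024222] [ 0.75187601 -0.04225341  0.0187943 ]
```

```bash
python3 - <<'E'
from h import *
T=np.load("top0.npz");mt=optics.camera_model("top")
def z(u,v): o,d=worldray(mt,(u,v)); return (o+d*T["d"][v,u])
for v,us in ((226,range(128,212,4)),(229,range(442,532,4)),(150,range(286,376,5))):
    print([(u,*np.round(z(u,v)[1:]*1000).astype(int)) for u in us])
for u,vs in ((168,range(185,270,5)),(487,range(190,272,5))):
    print([(v,*np.round(z(u,v)[[0,2]]*1000).astype(int)) for v in vs])
p=T["p"]; 
a=cv2.resize(p[180:270,120:220],None,fx=4,fy=4); b=cv2.resize(p[180:270,440:540],None,fx=4,fy=4)
cv2.imwrite("pics/zoom0.png",np.hstack([a,b])[:,:,::-1])
E
```

```text
[(128, np.int64(371), np.int64(24)), (132, np.int64(355), np.int64(43)), (136, np.int64(351), np.int64(35)), (140, np.int64(347), np.int64(27)), (144, np.int64(341), np.int64(25)), (148, np.int64(333), np.int64(25)), (152, np.int64(325), np.int64(26)), (156, np.int64(318), np.int64(24)), (160, np.int64(309), np.int64(29)), (164, np.int64(302), np.int64(28)), (168, np.int64(296), np.int64(25)), (172, np.int64(288), np.int64(26)), (176, np.int64(279), np.int64(30)), (180, np.int64(273), np.int64(25)), (184, np.int64(264), np.int64(30)), (188, np.int64(258), np.int64(25)), (192, np.int64(250), np.int64(26)), (196, np.int64(243), np.int64(26)), (200, np.int64(231), np.int64(41)), (204, np.int64(230), np.int64(19)), (208, np.int64(221), np.int64(21))]
[(442, np.int64(-216), np.int64(20)), (446, np.int64(-224), np.int64(17)), (450, np.int64(-228), np.int64(31)), (454, np.int64(-228), np.int64(61)), (458, np.int64(-245), np.int64(24)), (462, np.int64(-252), np.int64(25)), (466, np.int64(-260), np.int64(23)), (470, np.int64(-267), np.int64(23)), (474, np.int64(-274), np.int64(24)), (478, np.
[... 1672 characters left out ...]
 np.int64(27)), (260, np.int64(428), np.int64(42)), (265, np.int64(417), np.int64(20))]
[(190, np.int64(566), np.int64(23)), (195, np.int64(557), np.int64(17)), (200, np.int64(548), np.int64(23)), (205, np.int64(538), np.int64(23)), (210, np.int64(529), np.int64(23)), (215, np.int64(520), np.int64(23)), (220, np.int64(511), np.int64(25)), (225, np.int64(501), np.int64(23)), (230, np.int64(492), np.int64(23)), (235, np.int64(483), np.int64(25)), (240, np.int64(474), np.int64(23)), (245, np.int64(465), np.int64(23)), (250, np.int64(455), np.int64(21)), (255, np.int64(446), np.int64(23)), (260, np.int64(442), np.int64(76)), (265, np.int64(428), np.int64(20)), (270, np.int64(419), np.int64(22))]
```

View pics/zoom0.png

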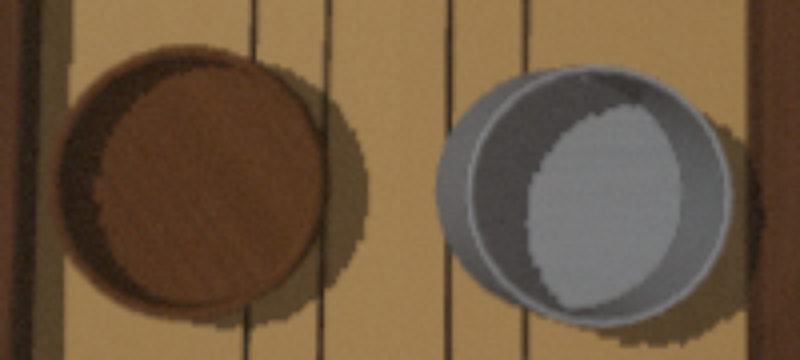

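Holder, bowl and canister floors read about 26, 25 and 24 mm, and the rims 41, 57 and 74 mm. Coin tops read 29–30 mm by depth. All of these match the given heights. The blob triangulation read lower (23 mm) because the blobs include the coin sides and shadows. The holder's circle fit was contaminated by the rail, so I'll use its rim profile instead, which puts the centre at (0.491, 0.292). Next I'll check IK, hover over pale_a and look.

```bash
cat >> h.py <<'E'
def q(psi=0.0): return [-np.sin(psi/2),np.cos(psi/2),0,0]
POS=dict(pale_a=(.6738,.1687),pale_b=(.4702,.0471),black_a=(.4606,.1357),black_b=(.4425,-.136),striker=(.6506,-.1658))
HOLD=(.491,.292);BOWL=(.635,-.005);CAN=(.4965,-.2843)
E
python3 - <<'E'
from h import *
for n,p in {**POS,"H":HOLD,"B":BOWL,"C":CAN}.items():
    for z in (.05,.2): 
        s=r.solve_ik([*p,z],q()); print(n,z,None if s is None else np.round(s,2))
p=POS["pale_a"]
r.reach([*p,.16],q()); command_gripper(.048,40)
s=r.read_state(); im,d=optics.get_image("wrist"); print(s["time_s"],s["eef_pos"],s["grip_width"])
m=wristmodel(s["eef_pos"],s["eef_rot"])
cv2.imwrite("pics/w1.png",im[:,:,::-1]); np.savez("w1.npz",p=im,d=d)
print(proj(m,np.array([*p,.029])))
E
```

```text
pale_a 0.05 [ 0.14  0.84  1.22 -0.    1.08 -1.44]
pale_a 0.2 [ 0.14  0.7   1.07 -0.    1.37 -1.44]
pale_b 0.05 [-0.06  0.53  1.91 -0.    0.7  -1.63]
pale_b 0.2 [-0.06  0.3   1.75 -0.    1.09 -1.63]
black_a 0.05 [ 0.13  0.54  1.89 -0.    0.71 -1.44]
black_a 0.2 [ 0.13  0.32  1.73 -0.    1.09 -1.44]
black_b 0.05 [-0.46  0.52  1.93 -0.    0.69 -2.03]
black_b 0.2 [-0.46  0.29  1.77 -0.    1.08 -2.03]
striker 0.05 [-0.36  0.81  1.3  -0.    1.03 -1.93]
striker 0.2 [-0.36  0.66  1.15 -0.    1.33 -1.93]
H 0.05 [ 0.4   0.66  1.63 -0.    0.85 -1.17]
H 0.2 [ 0.4   0.47  1.48 -0.    1.19 -1.17]
B 0.05 [-0.13  0.75  1.43 -0.    0.96 -1.7 ]
B 0.2 [-0.13  0.59  1.28 -0.    1.27 -1.7 ]
C 0.05 [-0.65  0.66  1.62 -0.    0.86 -2.22]
C 0.2 [-0.65  0.48  1.48 -0.    1.19 -2.22]
2.8667 [0.67377085 0.16878825 0.16005219] 0.04811778206288567
[320.83982665 204.47914877]
```

View pics/w1.png

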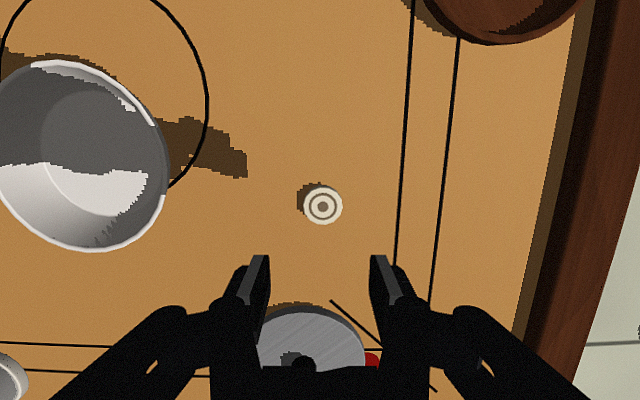

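The wrist view shows pale_a at (323,206), against a predicted (321,204). That is a difference of about 1.5 mm, well inside the 8 mm jaw margin. I'll grasp it now, using touch to find the fingertip height.

```bash
python3 - <<'E'
from h import *
p=(.6742,.1693)
r.move_straight([*p,.075],speed=.2)
t=r.move_straight([*p,.035],speed=.04,max_force=3)
s=r.read_state(); print(t,s["eef_pos"],s["contact_force"],s["time_s"])
z=s["eef_pos"][2]+.004
r.move_straight([*p,z],speed=.05)
command_gripper(.0,30); s=r.read_state(); print(s["eef_pos"],s["grip_width"],s["contact_force"],s["time_s"])
im,d=optics.get_image("wrist"); cv2.imwrite("pics/w2.png",im[:,:,::-1])
E
```

```text
True [0.67384743 0.1692627  0.04243224] [-1.23359534  0.95115989  5.25922545] 4.2583
[0.67417671 0.16931635 0.04631117] 0.030244806871243694 [0.82822884 0.07814953 1.39749043] 4.8
```

View pics/w2.png

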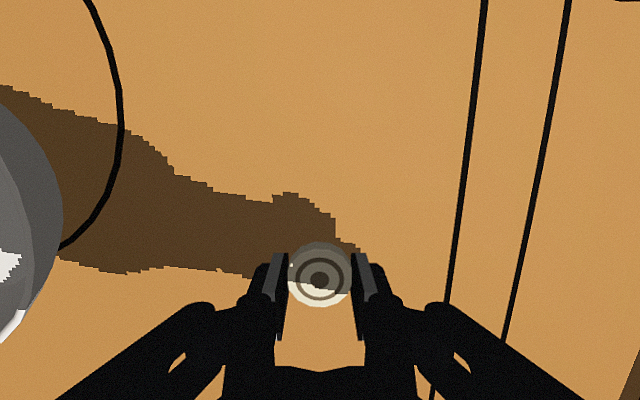

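The coin is held centred between the pads at (320,275), width 30 mm. Next I'll lift it and place it in the holder.

```bash
cat >> h.py <<'E'
ZG=.0463   # TCP height for grasp on the board, coin underside at .020
def carry(p,target,zfloor,pre,rel,zs=.14):
    r.move_straight([*p,zs],speed=.3)
    r.reach([*target,zs],q())
    w=r.read_state()["grip_width"]
    t=r.move_straight([*target,ZG-.020+zfloor+.003],speed=.18,max_force=12)
    s=r.read_state(); print("place",t,"w",round(w,4),s["eef_pos"].round(4),s["contact_force"].round(1))
    command_gripper(rel); r.move_straight([*target,zs],speed=.3)
    print("t",r.read_state()["time_s"])
def pick(p,openw,zs=.14):
    r.reach([*p,zs],q()); command_gripper(openw,30)
    r.move_straight([*p,.07],speed=.25)
    t=r.move_straight([*p,ZG],speed=.08,max_force=8)
    command_gripper(0.0,30); s=r.read_state(); print("pick",t,s["eef_pos"].round(4),round(s["grip_width"],4),s["time_s"])
def look(name,cam="wrist"):
    s=r.read_state(); im,d=optics.get_image(cam); cv2.imwrite(f"pics/{name}.png",im[:,:,::-1]); return s,im,d
E
python3 - <<'E'
from h import *
carry((.6742,.1693),(HOLD[0]+.024,HOLD[1]),.026,None,.044)
look("w3")
E
```

```text
place False w 0.0301 [0.5161 0.2916 0.0557] [ 0.1 -0.  -0. ]
t 7.4667
```

View pics/w3.png

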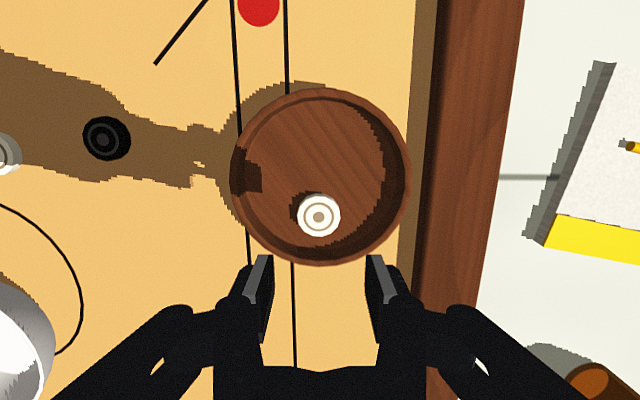

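pale_a lies flat in the holder at (318,215), clear of the wall. Next is pale_b, with a check after the grasp.

```bash
python3 - <<'E'
from h import *
p=POS["pale_b"]; pick(p,.048); look("w4")
carry(p,(HOLD[0]-.022,HOLD[1]),.026,None,.044)
look("w5")
a=cv2.imread("pics/w4.png");b=cv2.imread("pics/w5.png");cv2.imwrite("pics/w45.png",cv2.resize(np.hstack([a,b]),(800,250)))
E
```

```text
pick False [0.4708 0.0471 0.0473] 0.03 9.9
place False w 0.03 [0.4698 0.2913 0.0559] [ 0.3 -0.5  0.5]
t 12.7167
```

View pics/w45.png

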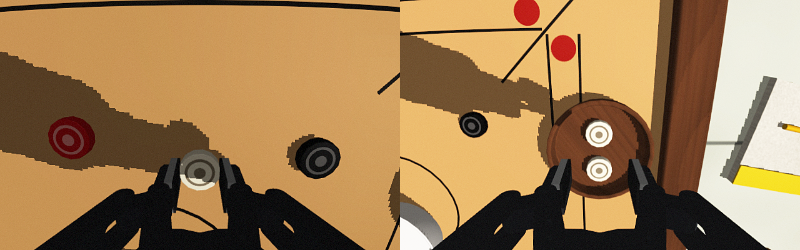

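Both pale coins lie flat in the holder, at (599,133) and (599,170) in the right half. Now the black coins.

```bash
python3 - <<'E'
from h import *
p=POS["black_a"]; pick(p,.048)
carry(p,(BOWL[0]+.018,BOWL[1]),.025,None,.042)
look("w6")
p=POS["black_b"]; pick(p,.048); look("w7")
carry(p,(BOWL[0]-.018,BOWL[1]),.025,None,.042)
look("w8")
cv2.imwrite("pics/w678.png",cv2.resize(np.hstack([cv2.imread(f"pics/w{i}.png") for i in (6,7,8)]),(798,166)))
E
```

```text
pick False [0.4612 0.1358 0.0473] 0.0302 14.8417
place False w 0.0304 [ 0.6533 -0.0043  0.0553] [-0.5 -0.   0.9]
t 17.575
pick False [ 0.443  -0.1363  0.0473] 0.0302 20.0083
place False w 0.0298 [ 0.6173 -0.0059  0.0552] [ 0.8  0.1 -0.1]
t 22.725
```

View pics/w678.png

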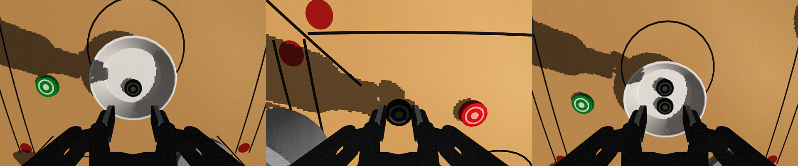

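View pics/w8.png

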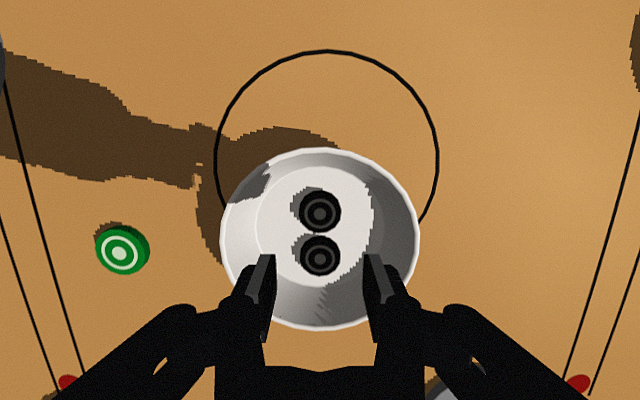

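Both black coins lie flat on the bowl floor, at (320,210) and (320,255). The striker is next, carried at a higher safe height because of the canister's rim.

```bash
python3 - <<'E'
from h import *
p=POS["striker"]; pick(p,.058,.16); look("w9")
carry(p,CAN,.024,None,.054,.19)
look("w10")
r.reach([.40,-.10,.33],q(0)); 
r.reach([.146,.504,.30],[.1404,.9901,0,0]); r.hold(.5)
look("top1","top"); look("side1","side"); print(r.read_state()["time_s"])
cv2.imwrite("pics/w910.png",cv2.resize(np.hstack([cv2.imread(f"pics/w{i}.png") for i in (9,10)]),(800,250)))
T0=np.load("top0.npz")["p"]; T1=np.ascontiguousarray(cv2.imread("pics/top1.png")[:,:,::-1])
print("queen",blob(T0,(352,254),16),blob(T1,(352,254),16))
E
```

```text
pick False [ 0.651 -0.166  0.047] 0.0389 25.0333
place True w 0.0394 [ 0.4962 -0.2826  0.0515] [-0.8 -1.6  4.9]
t 28.1917
32.1583
queen (array([352.12639405, 253.78066914]), (np.int32(20), np.int32(18), np.int32(269))) (array([352.12639405, 253.78066914]), (np.int32(20), np.int32(18), np.int32(269)))
```

View pics/w910.png

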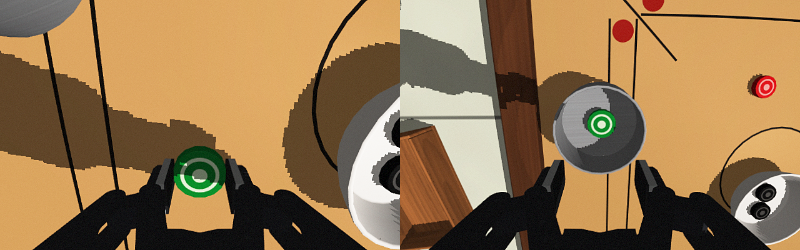

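View pics/top1.png

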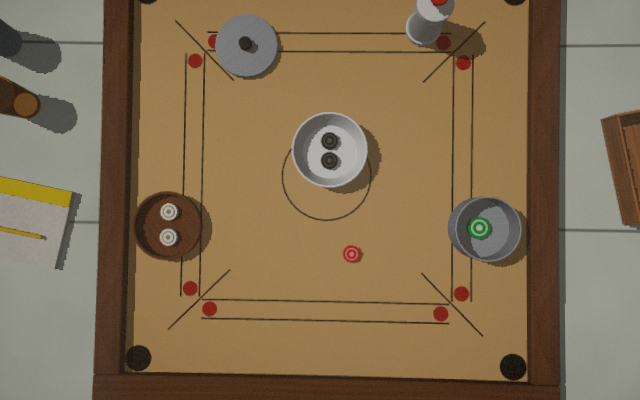

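View pics/side1.png

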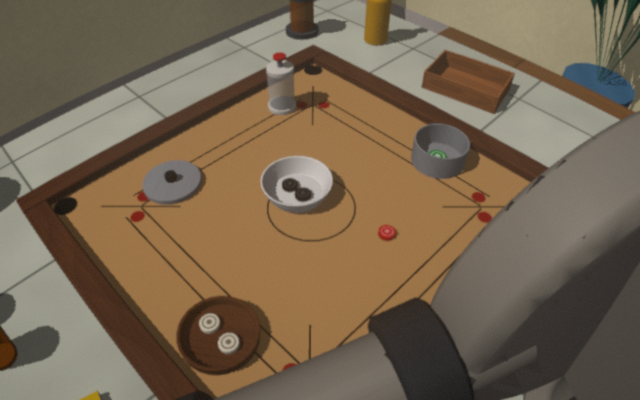

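Top (white coins at (168,212) and (168,237), black at (330,141) and (330,160), striker at (479,228)) and side views agree. Everything is inside its container, the containers are upright, and the queen is unmoved at (352.1,253.8). I'll hand the job in.

```bash
python3 -c "
from h import *
r.finish_job(); print(r.read_state()['time_s'])"
```

```text
the job is handed in; nothing more can be done
the job is handed in; nothing more can be done
```

The pieces are sorted and the job is handed in, at about 32 s on the robot clock. I placed both cream-white coins in the wooden holder first, then both black coins in the white bowl, then the green striker in the steel canister.

**Final checks:** The last top and side pictures show all five pieces lying flat inside their containers and all three containers upright. The queen's measured pixel position was identical before and after, and the arm was parked clear of everything.

**Checks that disagreed:**
- **Coin heights:** Two-view triangulation gave coin tops at about 23–24 mm, because the outlines included the sides and shadows. Depth gave 29–30 mm, which matches the text. I set the grasp height from a light touch on the board.
- **Holder centre:** A circle fit to the holder's rim was thrown off by the board's rail, so I used the rim's edge profile instead.
- **Striker placement:** The last lowering stopped early on the 12 N force limit. The top picture suggests the canister slid about 2 mm, but the striker still came to rest inside it.

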